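# Load a ring core into the core tester

### The arm

A 6-joint arm with a two-finger parallel gripper is mounted at the origin on the work surface. World frame = base frame: x ahead of the robot, y to its left, z up, the work surface at z = 0. Lengths are in mm, angles in rad, forces in N, time in s.
With the tool pointing down it reaches from about 350 to 975 mm from the base axis. Payload 7.1 kg.
Tool frame: the origin (TCP) lies at the very end of the fingers, on their centre line; the grasp point (between the pads) lies 19 mm behind it; x points along the fingers, y is the direction in which the jaws open and shut, and the axes are right-handed (so a half turn about x gives the same grasp; the last joint's range is limited). The gripper opens to 88 mm and grips with 3 to 60 N. Pads are 20 mm wide; open, the fingers measure 115 mm over their backs; the gripper's body (75 mm by 178 mm) begins 61 mm behind the grasp point.
Start: joints at [-1.325, 0.423, 1.63, -0, 1.089, -0.019], TCP at [163.591, -603.194, 222.675] pointing down, gripper open.
Joint ranges: [-3, 3], [-0.9, 2.11], [0.09, 2.58], [-1.31, 4.45], [0.11, 2.69], [-2.54, 2.54]. Speed limits (rad/s): [2.39, 2.39, 3.01, 3.14, 3.14, 3.14].

### API

Orientations are given as a rotation vector (axis times angle).
In Python, from workcell import ctrl gives the robot as it stands. The module is installed in compiled form; this text tells all that it offers.
- The arm moves only by the tool carry_out, never from a script. Its argument "commands" is a list of rows, each a list of 6 numbers: the shift along the tool's x, y, z in m, then the turn, a rotation vector about the tool's x, y, z in degrees. In form: [[tx, ty, tz, rx, ry, rz], ...]. A call has 1 to 8 rows; each row shifts and turns the pose as measured when the row begins, along the tool's axes as they then stand; what a row does not reach is not made up. A row lasts 1/8 s, in which the tool goes at most 62.5 mm and 10.7 degrees, less where a joint would pass 70% of its speed; a pose out of reach is approached as far as the arm can. A call with a gripper value outside its range is refused whole. "grip" is the closure, from 0 (fully open) to 1 (shut), set as the call begins (left out, the last holds). The fingers move at their own pace and stop on an object; the grip force is fixed at half the most. Time passes only in rows, so rows that do not move let the fingers close. It gives the time, the measured TCP pose, the force and the opening at its end, in the units of the state.
- ctrl.get_obs(): the state, without advancing time (a new reading comes with each control period).
- ctrl.get_image(name): name is "scene" or "top" or "wrist"; returns a dict with "pixels" (420x560x3 uint8, blue, green, red), "intrinsics" (3x3 intrinsics, pixels), "dist_coeffs" ([k1, k2, p1, p2, k3] as OpenCV has them; the pictures are not rectified), "rvec" (rotation vector, rad) and "tvec" (3), from world to camera coordinates, as OpenCV has them. Camera axes: x right, y down, z forward; pixel columns grow to the right and rows downward; lengths in mm; the calibration is good to about 2 mm. A picture is of the moment at which its call begins. There is no depth.
- ctrl.close_job(): hands the job in, once; it reports no verdict.
The state is a dict: "t": time; "qpos": joint angles; "qvel": joint speeds; "joint_torque": joint torques, N m; "ee_pos": TCP position; "orientation": TCP orientation; "ft_force": force on the tool from outside, world axes, zero at the start; "moment": the same for the moment, N m; "width": finger opening in mm.
Only numpy, scipy, OpenCV 4.12 (cv2) and the standard library are available. Lean on these libraries where they do the work, as an engineer would, in place of code of your own. Each camera call takes 0.05 s, during which the arm holds its last target. There are 200 camera calls.

### The job

Load the core tester: lower the dark ferrite ring core over the carriage's pin until it sits fully home on the carriage, then the smaller bare-metal collar on top of it. Lower both gently and do not let them fall down the pin, for ferrite chips. Then slide the carriage, always down on its bed, across the bay and through the gap, under the bridge, until its front meets the stop; leave the loaded carriage there, and leave the other things on the bench where they are.

Things in the scene. Friction and masses are not known exactly. Their poses are not given: they have to be found in the camera images.
- tester: Fixed core tester. Grey bed plate, top (the slide surface) at z = 8 mm; aluminium walls, tops at z = 18. Origin: middle of the gap, at table level; +x through the gap to the stop, +y left. Loading bay, free space: x -170 to 0, y -130 to +32.5. With the carriage home against the stop, the carriage's origin is at (25, 0, 8).
- gap (a point): The middle of the gap on the bed (z = 8 mm), axes as the tester. The bay's far wall (near face x = 0) fills y -130 to -44.5; a 45 degree lead-in runs from (0, -44.5) to (12, -32.5) into the lane. Lane behind it: x 0 to 100, y -32.5 to +32.5, its left wall in line with the bay's left wall.
- stop (a point): Middle of the near face of the steel stop at the lane's end, on the bed: (100, 0, 8) mm in the tester's frame. The stop is 65 wide, its top at z = 24.
- bridge (a point): Middle of the underside of the grey bridge over the lane: (65, 0, 76) mm in the tester's frame. Bridge x 40 to 90, y -53.5 to +53.5, top at z = 86, a black block on it up to z = 96; its uprights stand outside |y| = 43.5.
- carriage: Loose aluminium slab 150 (x) x 60 (y) x 12 mm, 0.45 kg, in the loading bay, right of the gap. Origin: centre of its underside; +x to its front, z up. At x = +40 a steel pin, 12 mm thick, up to 58 above the underside, the last 5 mm tapered. At x = -50 the black handle: an upright tab 36 (x) x 12 (y), 12 to 78 above the underside; pinch it from above across y.
- pin_foot (a point): On the pin's axis at the slab's top, 12 mm above the carriage's underside; axes as the carriage.
- handle (a point): In the middle of the black handle, 60 mm above the carriage's underside (18 mm below the handle's top); axes as the carriage.
- core: Ferrite ring core, dark grey, loose, lying flat: 50 mm outside, 18 mm bore, 25 mm high, 0.14 kg. Origin: centre of its underside; z is its axis.
- collar: Bare aluminium collar, loose, lying flat: 36 mm outside, 17 mm bore, 16 mm high, 0.04 kg. Origin: centre of its underside; z is its axis.
- tin: Bystander: a closed round tin, 48 mm across, 30 mm high, no hole. Origin: centre of its underside.
- heatsink: Bystander: finned dark metal heat sink 44 x 40 x 28 mm. Origin: centre of its underside.
- screwdriver: Bystander: screwdriver 170 mm long lying on the bench. Origin near its middle, x along it.
- meter: Bystander: yellow hand multimeter 150 x 75 x 41 mm lying flat. Origin: centre of its underside.
There are look-alikes about, which are no part of the job. What is shaped like the collar but brown or red is not meant.

How it is judged (in metres and radians):
On the way, in this order (a step that is already met when the one before it is completed fails the run):
1. the core is fully home on the carriage, let go (horizontal distance between core and pin_foot below 0.006 m and z of core in the frame of carriage between 0.009 and 0.015 m and angle between the z axis of core and the z axis of carriage, either way round below 0.1 rad and contact force between the fingers and core below 0.1 N), for 0.2 s.
2. the collar is fully home on top of the core, let go (horizontal distance between each of core, collar and pin_foot below 0.006 m and z of core in the frame of carriage between 0.009 and 0.015 m and angle between the z axis of each of core, collar and the z axis of carriage, either way round below 0.1 rad and z of collar in the frame of carriage between 0.033 and 0.041 m and contact force between the fingers and collar below 0.1 N), for 0.2 s.
At the end, for the whole second after the job is handed in: Carriage flat in the lane, front within 5 mm of the stop, within 6 mm of the lane's middle and 0.08 rad of its direction; core home on the carriage (within 3 mm) and collar home on the core (4 mm), both within 6 mm of the pin's axis, level within 0.1 rad; all at rest (horizontal distance between each of core, collar and pin_foot below 0.006 m and z of core in the frame of carriage between 0.009 and 0.015 m and angle between the z axis of each of core, collar and the z axis of carriage, either way round below 0.1 rad and z of collar in the frame of carriage between 0.033 and 0.041 m and x of carriage in the frame of tester between 0.02 and 0.03 m and y of carriage in the frame of tester between -0.006 and 0.006 m and z of carriage in the frame of tester below 0.011 m and angle between the x axis of carriage and the x axis of tester, either way round below 0.08 rad and linear speed of each of core, collar, carriage below 0.02 m/s); the robot touches nothing.
It fails at once if the carriage is lifted more than 12 mm off its bed (z of carriage in the frame of tester above 0.02 m).
It fails at once if the carriage is tipped by more than 0.25 rad (angle between carriage's own z axis and vertical above 0.25 rad).
It fails at once if the core or the collar falls down the pin (faster than 0.5 m/s there) ((horizontal distance between core and pin_foot below 0.012 m and z of core in the frame of carriage below 0.06 m and linear speed of core above 0.5 m/s) or (horizontal distance between collar and pin_foot below 0.012 m and z of collar in the frame of carriage below 0.06 m and linear speed of collar above 0.5 m/s)).
It fails at once if another thing on the bench is moved by more than 30 mm (distance of any of tin, heatsink, screwdriver, meter from where it was at the start of the episode above 0.03 m).
It also fails if it takes over 67 s, if anything falls off the work surface, if the arm or the gripper's body presses on something with over 40 N, if the wrist force passes 120 N, or if a joint passes its speed limit or range.

## Working session

There is one attempt and no reset: what is moved stays moved. The work goes in short steps, Python scripts to look and compute and a tool call to move; the robot and the scene stay as the last step left them, time stands still between calls to the robot, and variables do not carry over. Pictures are saved under pics/ and viewed, about 8 in all and at most 12, crops included, and the job is handed in when it is done.

Besides the shell and the picture viewer there is one more tool, called after "Emit:" as a command line: name --pt "numbers of a row" for each row, then --argument value for the rest. carry_out: Moves the arm, as the interface text tells. Its arguments: {"type":"object","properties":{"commands":{"type":"array"},"grip":{"type":"number"}},"required":["commands"]}

```bash
mkdir -p pics; cat > h.py <<'E'
import numpy as np, cv2
from workcell import ctrl
def grab(n,f):
    d=ctrl.get_image(n); cv2.imwrite('pics/%s.png'%f,d['pixels']); np.savez('pics/%s.npz'%f,**{k:np.array(v) for k,v in d.items()}); return d
def load(f): return dict(np.load('pics/%s.npz'%f))
def ray(d,uv,z):
    """pixels -> world points on plane z"""
    uv=np.array(uv,float).reshape(-1,1,2)
    n=cv2.undistortPoints(uv,d['intrinsics'],d['dist_coeffs'])[:,0]
    R=cv2.Rodrigues(np.array(d['rvec'],float))[0]; t=np.array(d['tvec'],float).ravel()
    c=-R.T@t; r=np.c_[n,np.ones(len(n))]@R
    return c+r*((z-c[2])/r[:,2])[:,None]
def proj(d,P): return cv2.projectPoints(np.array(P,float).reshape(-1,1,3),np.array(d['rvec'],float),np.array(d['tvec'],float),d['intrinsics'],d['dist_coeffs'])[0][:,0]
def campos(d):
    R=cv2.Rodrigues(np.array(d['rvec'],float))[0]; return -R.T@np.array(d['tvec'],float).ravel()
E
python3 - <<'E'
from h import *
print(ctrl.get_obs())
a=grab('scene','s0');b=grab('top','t0')
print(campos(a),campos(b))
cv2.imwrite('pics/t0b.png',cv2.resize(b['pixels'],(800,600)))
E
```

```text
{'t': 0.0, 'qpos': array([-1.32498840e+00,  4.23839532e-01,  1.63065111e+00, -8.40058947e-06,
        1.08860170e+00, -1.89906327e-02]), 'qvel': array([-8.15455961e-04, -5.35968801e-05, -4.50888355e-04, -1.21516332e-03,
       -4.16023891e-04,  1.03599538e-03]), 'joint_torque': array([ 1.58678458e-04, -5.44622898e+01, -2.73669577e+01,  6.43908698e-02,
        2.28867604e-02, -1.31261354e-04]), 'ee_pos': array([ 163.46943908, -602.68756604,  221.91779096]), 'orientation': array([ 2.08048649,  0.27866767, -2.08085824]), 'ft_force': array([-0.46826372,  0.48744686, -0.09942276]), 'moment': array([-0.04389429, -0.00339   , -0.00267621]), 'width': 87.79656090016243}
[1152.46963665 -609.75872422  608.05728147] [ 530.72029136  -19.59534661 1008.57623745]
```

View pics/s0.png

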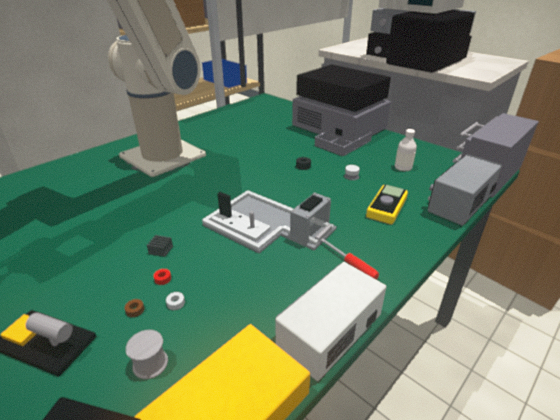

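View pics/t0.png

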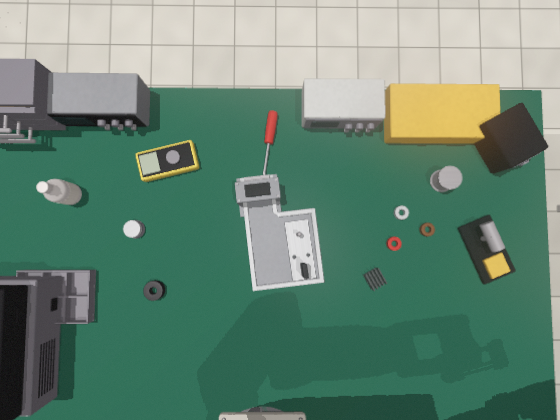

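The scene view shows the tester in the middle, with the carriage's handle at (224,205) and pin at (252,220). In the top view the core is at (153,290), the tin at (133,229), the bare collar at (402,212), the red and brown decoys at (394,243) and (427,229), and the carriage around (302,250). I'll measure them now.

```bash
python3 - <<'E'
from h import *
b=load('t0'); im=b['pixels']; g=cv2.cvtColor(im,cv2.COLOR_BGR2GRAY); hsv=cv2.cvtColor(im,cv2.COLOR_BGR2HSV)
print(im[290,153],im[290,145],im[212,395],im[212,402],im[240,262],im[230,295], im[300,200], proj(b,[163,-603,222]))
green=((hsv[...,0]>60)&(hsv[...,0]<95)&(hsv[...,1]>110)).astype(np.uint8)
ng=1-green
def blob(x0,y0,x1,y1,z,nm):
    m=np.zeros_like(ng); m[y0:y1,x0:x1]=ng[y0:y1,x0:x1]
    cs,_=cv2.findContours(m,cv2.RETR_EXTERNAL,cv2.CHAIN_APPROX_NONE)
    c=max(cs,key=cv2.contourArea); (cx,cy),r=cv2.minEnclosingCircle(c)
    P=ray(b,c[:,0],z); (wx,wy),wr=cv2.minEnclosingCircle(P[:,:2].astype(np.float32))
    print(nm,(cx,cy,r),'world',wx,wy,wr); return c
blob(135,272,172,308,25,'core'); blob(390,202,414,222,16,'collar'); blob(118,215,150,242,30,'tin')
# white tester walls
m=cv2.inRange(g,185,255); 
big=np.hstack([cv2.resize(im[195:300,225:335],None,fx=5,fy=5,interpolation=cv2.INTER_CUBIC)])
cv2.imwrite('pics/t0c.png',big)
E
```

```text
[59 73 33] [85 84 86] [180 179 179] [ 85 107  55] [174 171 171] [207 206 205] [ 92 116  54] [[565.7433085  432.08070439]]
core (153.7346954345703, 290.1326599121094, 11.1111478805542) world 414.1914978027344 273.5478210449219 27.417726516723633
collar (401.0, 212.0, 8.24631118774414) world 614.1661376953125 -356.32745361328125 21.516096115112305
tin (133.22727966308594, 228.5, 11.327125549316406) world 567.2733154296875 327.1611022949219 28.310773849487305
```

View pics/t0c.png

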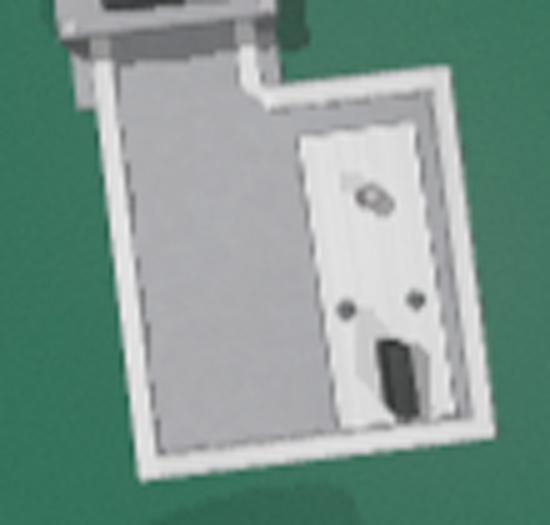

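The crop shows the tester's inner wall corners and the carriage's corners (crop scale 5, offset 225,195), with the pin tip near (370,195) and the handle near (398,375). I'll fit the poses from these.

```bash
cat >> h.py <<'E'
def fit2(A,B):
    """rigid 2D A->B; returns angle,t,resid"""
    A=np.array(A,float);B=np.array(B,float);a=A-A.mean(0);b=B-B.mean(0)
    th=np.arctan2((a[:,0]*b[:,1]-a[:,1]*b[:,0]).sum(),(a*b).sum())
    R=np.array([[np.cos(th),-np.sin(th)],[np.sin(th),np.cos(th)]]);t=B.mean(0)-R@A.mean(0)
    return th,t,(A@R.T+t-B)
E
python3 - <<'E'
from h import *
b=load('t0')
px=lambda L:np.array(L)/5+[225-.4,195-.4]
T=[(-170,32.5),(-170,-130),(0,-130),(0,-44.5)]
W=ray(b,px([(158,455),(470,418),(437,92),(272,107)]),18)[:,:2]
th,t,r=fit2(T,W);print('tester',th,t);print(r.round(1))
C=[(75,30),(75,-30),(-75,30),(-75,-30)]
W=ray(b,px([(300,140),(414,123),(340,428),(456,415)]),20)[:,:2]
th2,t2,r=fit2(C,W);print('carr',th2,t2);print(r.round(1))
R=cv2.Rodrigues(np.array([0,0,th2]))[0][:2,:2]
print('pin',R@[40,0]+t2,'handle',R@[-50,0]+t2)
print('pin tip px ray z66',ray(b,px([(366,195)]),66),'handle z86',ray(b,px([(395,372)]),86))
# scene check: project
s=load('s0')
for n,p in dict(core=(414,273.5,25),collar=(614,-356,16),pin=(*(R@[40,0]+t2),66),handle=(*(R@[-50,0]+t2),86)).items(): print(n,proj(s,p),proj(b,p))
# wrist orientation
Rt=cv2.Rodrigues(ctrl.get_obs()['orientation'])[0];print(Rt.round(3))
E
```

```text
tester 0.10782734272903875 [597.41314047   3.96786219]
[[ 0.2  1.2]
 [-1.4 -1.7]
 [ 1.1  0.3]
 [ 0.1  0.2]]
carr 0.13951297475489283 [515.83531501 -94.60167758]
[[ 0.9  0.4]
 [ 0.2 -0.4]
 [-1.3  0.2]
 [ 0.3 -0.2]]
pin [555.44666861 -89.03924406] handle [ 466.32112303 -101.55471947]
pin tip px ray z66 [[555.79786805 -85.55035531  66.        ]] handle z86 [[471.29874207 -97.92226153  86.        ]]
core [[302.38010289 159.89914133]] [[153.66146571 290.00214314]]
collar [[175.07010994 296.89294695]] [[400.87867808 212.06233636]]
pin [[250.43189594 211.58788476]] [[299.2276991  233.75000575]]
handle [[222.66222241 193.61250043]] [[305.13125053 271.11659022]]
[[-0.     0.262 -0.965]
 [ 0.001 -0.965 -0.262]
 [-1.    -0.001 -0.   ]]
```

```bash
cat >> h.py <<'E'
def plan(p,yaw=None):
    """print state, tool-axes shift (m) to world point p (mm), turn (deg)"""
    o=ctrl.get_obs();R=cv2.Rodrigues(o['orientation'])[0]
    d=R.T@(np.array(p)-o['ee_pos'])/1000
    y=np.degrees(np.arctan2(R[1,1],R[0,1]))
    tgt=None
    if yaw is not None:
        Y=np.radians(yaw);T=np.array([[0,np.cos(Y),np.sin(Y)],[0,np.sin(Y),-np.cos(Y)],[-1,0,0]])
        tgt=np.degrees(cv2.Rodrigues(R.T@T)[0].ravel()).round(2); dT=(T.T@(np.array(p)-o['ee_pos'])/1000).round(4)
        print('turn',tgt,'shift after turn',dT)
    print('t',round(o['t'],2),'pos',o['ee_pos'].round(1),'yaw',round(y,2),'shift',d.round(4),'len',round(np.linalg.norm(d),4),'F',o['ft_force'].round(1),'w',round(o['width'],1))
E
python3 - <<'E'
from h import *
plan((430,-200,222),-82)
E
```

```text
turn [7.17 0.   0.08] shift after turn [-0.     -0.3617 -0.32  ]
t 0.1 pos [ 163.5 -602.7  222. ] yaw -74.83 shift [ 0.0004 -0.3189 -0.3626] len 0.4829 F [-0.4  0.3  0.6] w 87.9
```

Emit:
carry_out --pt "0 0 0 7.17 0 0" --pt "0 -0.045 -0.04 0 0 0" --pt "0 -0.045 -0.04 0 0 0" --pt "0 -0.045 -0.04 0 0 0" --pt "0 -0.045 -0.04 0 0 0" --pt "0 -0.045 -0.04 0 0 0" --pt "0 -0.045 -0.04 0 0 0" --pt "0 -0.045 -0.04 0 0 0" --grip 0

```text
t: 1.1
ee_pos: [402.7, -245.4, 220.3]
orientation: [2.156, 0.14, -2.158]
ft_force: [1.5, -0.2, -0.2]
width: 88.0
```

```bash
python3 - <<'E'
from h import *
plan((414,273,160),-82)
E
```

```text
turn [-0.71  0.02  0.16] shift after turn [ 0.0603 -0.5118 -0.0834]
t 1.1 pos [ 402.7 -245.4  220.3] yaw -82.71 shift [ 0.0617 -0.5126 -0.077 ] len 0.522 F [ 1.5 -0.2 -0.2] w 88.0
```

Emit:
carry_out --pt "0.004 -0.06 -0.0095 0 0 0" --pt "0.004 -0.06 -0.0095 0 0 0" --pt "0.004 -0.06 -0.0095 0 0 0" --pt "0.004 -0.06 -0.0095 0 0 0" --pt "0.004 -0.06 -0.0095 0 0 0" --pt "0.004 -0.06 -0.0095 0 0 0" --pt "0.004 -0.06 -0.0095 0 0 0" --pt "0.004 -0.06 -0.0095 0 0 0"

```text
t: 2.1
ee_pos: [417.5, 253.5, 189.1]
orientation: [2.16, 0.14, -2.153]
ft_force: [1.1, -0.7, -0.5]
width: 87.6
```

```bash
python3 - <<'E'
from h import *
d=grab('wrist','w1'); print('cam',campos(d)); print(proj(d,[[414,273.5,25],[567,327,30]]))
plan((414,273,100),-82)
E
```

```text
cam [494.1265012  263.09580946 351.51757934]
[[255.63616785 193.09701233]
 [218.37252216  36.70614155]]
turn [-0.58 -0.34  0.29] shift after turn [ 0.0892 -0.0138  0.0024]
t 2.15 pos [418.3 259.7 189.2] yaw -82.58 shift [ 0.0892 -0.0133  0.003 ] len 0.0903 F [1.7 3.4 0. ] w 88.2
```

View pics/w1.png

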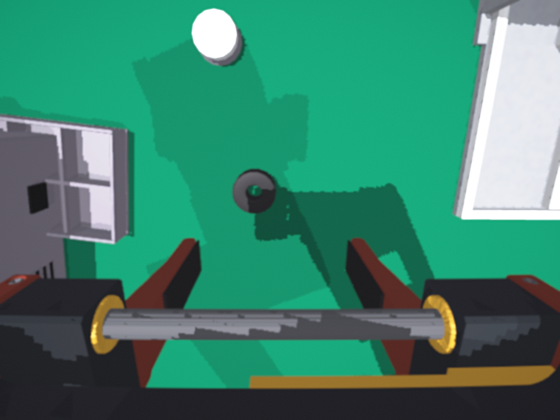

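The wrist view shows the core at (254,191), within 2 px of where I predicted it, and clear space around it. I'll go lower and measure it again.

Emit:
carry_out --pt "0.03 -0.0135 0.0025 -0.58 0 0" --pt "0.03 0 0 0 0 0" --pt "0.02 0 0 0 0 0" --pt "0 0 0 0 0 0"

```text
t: 2.65
ee_pos: [413.4, 276.9, 106.5]
orientation: [2.154, 0.163, -2.142]
ft_force: [0.5, 1.6, 0.2]
width: 88.1
```

```bash
cat >> h.py <<'E'
def ring(d,p,rad,z,mask):
    """blob near predicted point p -> hull circle on plane z"""
    u=proj(d,p)[0]; n,l,s,c=cv2.connectedComponentsWithStats(mask.astype(np.uint8))
    k=min(range(1,n),key=lambda i:np.hypot(*(c[i]-u))+(1e4 if s[i,4]<150 else 0))
    cs,_=cv2.findContours((l==k).astype(np.uint8),cv2.RETR_EXTERNAL,cv2.CHAIN_APPROX_NONE)
    h=max(cs,key=cv2.contourArea)[:,0]; P=ray(d,h,z)[:,:2]
    (x,y),r=cv2.minEnclosingCircle(P.astype(np.float32))
    print('pred',u.round(1),'blob',c[k].round(1),s[k],'world circ',round(x,1),round(y,1),'r',round(r,1)); return P
E
python3 - <<'E'
from h import *
d=grab('wrist','w2'); im=d['pixels']; hsv=cv2.cvtColor(im,cv2.COLOR_BGR2HSV)
print(hsv[191,240])
u=proj(d,(414,273.5,25))[0].astype(int); print(u,hsv[u[1]-30:u[1]+31:5,u[0]].tolist())
ring(d,(414,273.5,25),25,25,hsv[...,1]<90)
for z,c in ((25,0),):
    g=cv2.medianBlur(im[...,2],5)
    C=cv2.HoughCircles(g,cv2.HOUGH_GRADIENT,1,60,param1=80,param2=25,minRadius=20,maxRadius=50); print(C)
    if C is not None:
        for q in C[0]: print(ray(d,q[:2],25).round(1))
cv2.imwrite('pics/w2v.png',im)
plan((414,273,30),-82)
E
```

```text
[ 81 214 160]
[277 214] [[138, 30, 42], [129, 18, 102], [133, 19, 94], [135, 12, 85], [80, 126, 79], [80, 198, 85], [80, 195, 85], [135, 26, 39], [120, 11, 47], [135, 24, 43], [120, 18, 42], [83, 66, 50], [80, 196, 86]]
pred [277.8 214.4] blob [275.2 210.9] [ 248  182   56   58 2341] world circ 416.2 276.7 r 26.0
[[[274.5 213.5  27.9]
  [232.5   8.5  27.9]]]
[[414.4 276.5  25. ]]
[[564.4 329.6  25. ]]
turn [ 0.37 -0.41  0.33] shift after turn [0.0773 0.0042 0.0006]
t 2.7 pos [414.  277.2 107.3] yaw -81.62 shift [0.0773 0.0046 0.0011] len 0.0774 F [-0.2  0.  -0.7] w 87.7
```

View pics/w2v.png

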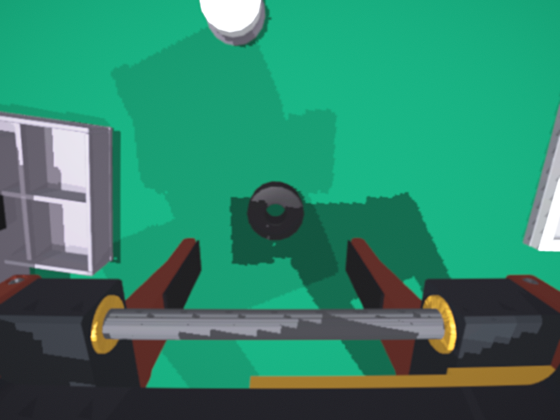

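The core is at image (275,211), centred between the fingers at about (414.5, 276) with radius 26, as it should be. I'll descend and grip.

Emit:
carry_out --pt "0.035 0.001 0 0.37 -0.41 0.33" --pt "0.035 0 0 0 0 0" --pt "0.02 0 0 0 0 0" --pt "0.006 0 0 0 0 0" --pt "0 0 0 0 0 0"

```text
t: 3.32
ee_pos: [419.4, 278.6, 14.5]
orientation: [2.162, 0.154, -2.142]
ft_force: [-0.5, -0.1, 0.1]
width: 87.7
```

```bash
python3 - <<'E'
from h import *
plan((414.5,276,4),-82)
E
```

```text
turn [-0.09 -0.53  0.23] shift after turn [0.0105 0.0019 0.0052]
t 3.33 pos [419.4 278.6  14.5] yaw -82.09 shift [0.0104 0.0019 0.0053] len 0.0118 F [-0.5 -0.1  0.1] w 87.7
```

Emit:
carry_out --pt "0.004 0.002 0.005 0 -0.5 0.2" --pt "0.004 0 0 0 0 0" --pt "0.002 0 0 0 0 0"

```text
t: 3.7
ee_pos: [415.9, 276.5, 6.2]
orientation: [2.155, 0.151, -2.147]
ft_force: [0.2, -0.1, -0.3]
width: 87.8
```

```bash
python3 - <<'E'
from h import *
plan((414.5,276,4),-82)
E
```

```text
turn [-0.1  -0.21  0.11] shift after turn [0.0022 0.0003 0.0015]
t 3.7 pos [415.9 276.5   6.2] yaw -82.1 shift [0.0022 0.0004 0.0015] len 0.0027 F [ 0.2 -0.1 -0.3] w 87.8
```

Emit:
carry_out --pt "0.002 0 0.0015 0 0 0" --pt "0 0 0 0 0 0" --pt "0 0 0 0 0 0" --pt "0 0 0 0 0 0" --pt "0 0 0 0 0 0" --pt "0 0 0 0 0 0" --grip 1

```text
t: 4.45
ee_pos: [414.4, 276.4, 4.1]
orientation: [2.155, 0.151, -2.147]
ft_force: [0.5, 0.1, -0.6]
width: 49.2
```

Emit:
carry_out --pt "-0.02 0 0 0 0 0" --pt "-0.05 0 0 0 0 0" --pt "-0.05 0 0 0 0 0" --pt "0 0 0 0 0 0"

```text
t: 4.95
ee_pos: [413.2, 275.7, 126.2]
orientation: [2.151, 0.149, -2.149]
ft_force: [0.3, 0.6, -2.2]
width: 49.5
```

```bash
python3 - <<'E'
from h import *
d=grab('wrist','w3')
plan((490,-60,140),-82)
E
```

```text
turn [-0.09  0.13 -0.04] shift after turn [-0.0156  0.3425 -0.0307]
t 5.0 pos [412.  274.9 124.4] yaw -82.09 shift [-0.0155  0.3424 -0.0312] len 0.3442 F [ 0.4 -0.1 -1.4] w 49.5
```

View pics/w3.png

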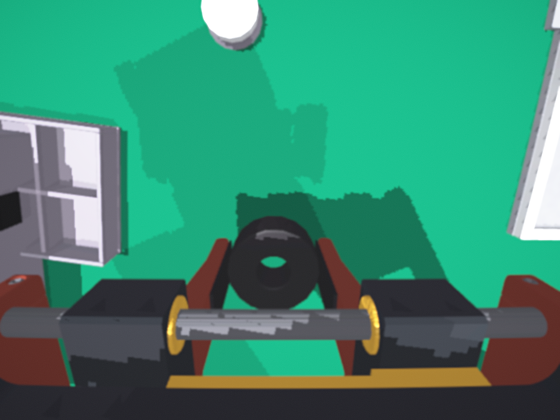

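The core is held squarely, with its bore at (274,270) in the wrist view. Next I'll go to a point about 65 mm short of the pin, to look at the pin from close by.

Emit:
carry_out --pt "-0.003 0.055 -0.0055 0 0 0" --pt "-0.003 0.055 -0.0055 0 0 0" --pt "-0.003 0.055 -0.0055 0 0 0" --pt "-0.003 0.055 -0.0055 0 0 0" --pt "-0.003 0.055 -0.0055 0 0 0" --pt "0 0.05 -0.004 0 0 0" --pt "0 0.03 0 0 0 0" --pt "0 0 0 0 0 0"

```text
t: 6.0
ee_pos: [487.2, -82.4, 126.3]
orientation: [2.125, 0.152, -2.172]
ft_force: [-0.7, 1.2, -0.7]
width: 49.1
```

```bash
python3 - <<'E'
from h import *
d=grab('wrist','w4')
print(proj(d,[[555.4,-87,66],[555.4,-89,20],[466,-101,86]]))
plan((490,-95,140),-82)
E
```

```text
[[292.87389754 134.05815299]
 [291.89037085 130.87499163]
 [293.85951875 258.90542267]]
turn [0.14 1.3  0.14] shift after turn [-0.0138  0.0139 -0.0014]
t 6.05 pos [486.7 -81.5 126.2] yaw -81.86 shift [-0.0139  0.0139 -0.0011] len 0.0196 F [-0.7  0.2 -2.1] w 49.6
```

View pics/w4.png

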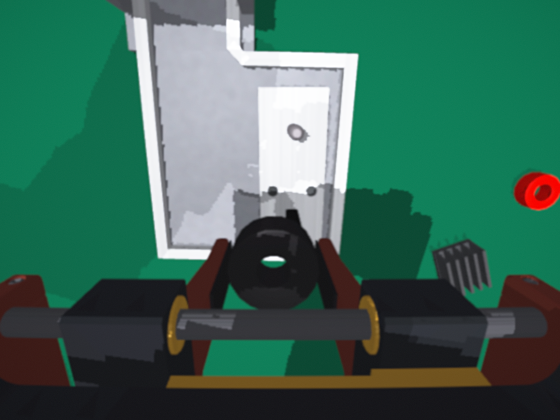

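The pin is at (295,131), within about 3 px of the prediction, and the carriage is as expected. I'll refine the pin, the held core and the tester from this frame in numbers.

```bash
python3 - <<'E'
from h import *
d=load('w4'); g=cv2.cvtColor(d['pixels'],cv2.COLOR_BGR2GRAY)
print(g[121:144,282:314])
# held core: dark outer outline, top plane z = tcp+21
hs=cv2.cvtColor(d['pixels'],cv2.COLOR_BGR2HSV)
for f,z in(('w3',124.4),('w4',126.2)):
    e=load(f); G=cv2.medianBlur(cv2.cvtColor(e['pixels'],cv2.COLOR_BGR2GRAY),3)
    b=(G[250:285,255:292]>40).astype(np.uint8); cs,_=cv2.findContours(b,cv2.RETR_EXTERNAL,cv2.CHAIN_APPROX_NONE)
    c=max(cs,key=cv2.contourArea); x,y,w,h=cv2.boundingRect(c); print(f,'bore box',x+255,y+250,w,h)
    for zz in (z+21,z-4):
        for du,dv in((0,.5),(1,.5),(.5,0),(.5,1)): print(zz,ray(e,(x+255+du*(w-1),y+250+dv*(h-1)),zz).round(1))
E
```

```text
[[247 248 248 248 248 248 248 249 249 248 247 247 249 249 248 247 246 245
  245 246 245 245 244 245 245 246 246 246 245 245 244 245]
 [247 248 248 248 248 248 249 249 248 245 243 243 245 248 248 247 247 246
  246 245 245 244 244 245 245 246 246 246 245 244 245 245]
 [246 248 248 248 248 249 247 242 233 215 200 195 206 224 236 240 244 246
  246 246 245 245 245 245 245 246 247 246 245 244 244 245]
 [246 247 248 248 248 247 237 207 175 151 137 131 139 158 175 194 218 237
  244 246 246 245 245 244 245 246 247 246 245 245 244 245]
 [246 247 248 248 247 237 199 153 128 120 117 117 119 125 128 138 159 189
  220 239 245 245 245 245 245 246 247 246 246 245 245 245]
 [247 248 248 248 243 213 157 124 117 119 123 126 128 127 127 125 125 136
  166 209 238 244 245 245 245 246 247 246 245 244 244 245]
 [247 248 249 248 237 189 135 118 122 126 132 137 140 141 140 135 129 124
  127 160 209 239 246 246 246 247 247 246 245 245 244 245]
 [246 248 249 247 233 171 126 120 127 133 140 148 154 161 163 160 151 135
  121 124 163 215 239 244 246 247 247 246 245 244 244 245]
 [247 248 249 247 226 159 120 122 13
[... 1759 characters left out ...]
241 222
  196 187 186 201 232 244 246 247 246 245 244 244 244 244]
 [246 247 247 247 247 247 247 248 247 245 244 245 246 247 246 245 244 241
  239 238 237 237 241 244 246 246 246 245 244 244 244 244]]
w3 bore box 255 250 37 35
145.4 [[414.1 285.8 145.4]]
145.4 [[416.8 266.6 145.4]]
145.4 [[425.3 277.5 145.4]]
145.4 [[405.2 274.8 145.4]]
120.4 [[400.8 285.7 120.4]]
120.4 [[403.9 263.2 120.4]]
120.4 [[413.9 276.  120.4]]
120.4 [[390.3 272.7 120.4]]
w4 bore box 261 255 25 13
147.2 [[493.4 -75.  147.2]]
147.2 [[495.2 -87.5 147.2]]
147.2 [[497.7 -80.8 147.2]]
147.2 [[490.7 -81.7 147.2]]
122.2 [[480.  -75.7 122.2]]
122.2 [[482.1 -90.4 122.2]]
122.2 [[485.2 -82.5 122.2]]
122.2 [[476.9 -83.6 122.2]]
```

```bash
python3 - <<'E'
from h import *
d=load('w4'); print('tip',ray(d,(296.3,132.7),66), 'top cam', proj(load('t0'),ray(d,(296.3,132.7),66)), campos(d))
plan((554,-90,110),-82)
E
```

```text
tip [[556.70166721 -89.31131712  66.        ]] top cam [[299.33881853 233.2362736 ]] [567.71069358 -71.23258381 286.64713489]
turn [0.14 1.3  0.14] shift after turn [ 0.0162  0.0178 -0.0655]
t 6.05 pos [486.7 -81.5 126.2] yaw -81.86 shift [ 0.0146  0.018  -0.0658] len 0.0698 F [-0.7  0.2 -2.1] w 49.6
```

Emit:
carry_out --pt "0 0 0 0 1.3 0" --pt "0.002 0.008 -0.035 0 0 0" --pt "0.002 0.009 -0.035 0 0 0" --pt "0 0 0 0 0 0" --pt "0 0 0 0 0 0"

```text
t: 6.68
ee_pos: [555.1, -81.8, 118.5]
orientation: [2.142, 0.166, -2.152]
ft_force: [-0.6, 0.2, -0.8]
width: 49.5
```

```bash
python3 - <<'E'
from h import *
plan((556,-89,80),-82)
E
```

```text
turn [0.52 0.24 0.34] shift after turn [0.0385 0.0073 0.0001]
t 6.67 pos [555.1 -81.8 118.5] yaw -81.48 shift [0.0385 0.0075 0.    ] len 0.0392 F [-0.6  0.2 -0.8] w 49.5
```

Emit:
carry_out --pt "0.015 0.0075 0 0.5 0.25 0.3" --pt "0.015 0 0 0 0 0" --pt "0.005 0 0 0 0 0" --pt "0 0 0 0 0 0"

```text
t: 7.18
ee_pos: [553.0, -88.6, 80.1]
orientation: [2.147, 0.152, -2.152]
ft_force: [-0.2, -0.7, -1.2]
width: 49.7
```

```bash
python3 - <<'E'
from h import *
plan((556,-89,76),-82)
E
```

```text
turn [0.02 0.15 0.09] shift after turn [ 0.0041  0.0008 -0.003 ]
t 7.17 pos [553.  -88.6  80.1] yaw -81.98 shift [ 0.0041  0.0008 -0.003 ] len 0.0051 F [-0.2 -0.7 -1.2] w 49.7
```

Emit:
carry_out --pt "0.004 0.001 -0.003 0 0 0" --pt "0 0 0 0 0 0"

```text
t: 7.42
ee_pos: [556.6, -89.3, 76.1]
orientation: [2.147, 0.152, -2.152]
ft_force: [-0.1, 0.7, -1.6]
width: 49.5
```

```bash
python3 - <<'E'
from h import *
s=grab('scene','s1'); w=grab('wrist','w5'); plan((556,-89,76),-82)
P=[[556.5,-89,66],[556,-89,72],[556,-89,97]]
p=proj(s,P); print(p, proj(w,P))
c=p[0].astype(int); print(c)
a=cv2.resize(s['pixels'][c[1]-45:c[1]+35,c[0]-50:c[0]+50],None,fx=5,fy=5,interpolation=cv2.INTER_CUBIC)
b=w['pixels'][150:330,190:360]; b=cv2.resize(b,None,fx=400/170,fy=400/170)[:400,:300]
b=b[:400]; b=np.pad(b,((0,400-b.shape[0]),(0,0),(0,0)))
cv2.imwrite('pics/c1.png',np.hstack([a,b]))
E
```

```text
turn [0.01 0.1  0.07] shift after turn [ 0.0004 -0.0004  0.0005]
t 7.53 pos [556.6 -89.3  76.4] yaw -81.99 shift [ 0.0004 -0.0004  0.0005] len 0.0007 F [ 0.5  0.6 -1.6] w 49.4
[[250.7344575  211.74680884]
 [250.48508778 209.66064471]
 [250.01296441 201.14084366]] [[272.88264317 248.10019508]
 [272.74794005 252.89624644]
 [272.62109422 273.07566363]]
[250 211]
```

View pics/c1.png

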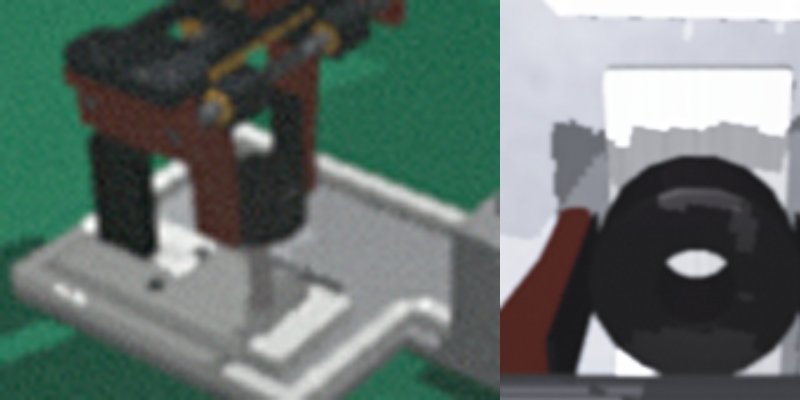

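The scene crop shows the pin at (262,270), just under the core and aligned with it. I'll lower in small steps and watch the force.

Emit:
carry_out --pt "0.004 0 0 0 0 0" --pt "0.005 0 0 0 0 0" --pt "0.005 0 0 0 0 0" --pt "0.004 0 0 0 0 0"

```text
t: 8.02
ee_pos: [556.9, -89.3, 57.8]
orientation: [2.149, 0.152, -2.15]
ft_force: [-0.7, 0.7, -1.4]
width: 49.1
```

```bash
python3 - <<'E'
from h import *
plan((556,-89,24),-82)
E
```

```text
turn [0.01 0.04 0.05] shift after turn [ 0.0338 -0.0004  0.0008]
t 8.03 pos [556.9 -89.3  57.8] yaw -81.99 shift [ 0.0338 -0.0004  0.0008] len 0.0338 F [-0.7  0.7 -1.4] w 49.1
```

Emit:
carry_out --pt "0.006 0 0.0005 0 0 0" --pt "0.006 0 0 0 0 0" --pt "0.006 0 0 0 0 0" --pt "0.006 0 0 0 0 0" --pt "0.004 0 0 0 0 0" --pt "0.002 0 0 0 0 0"

```text
t: 8.78
ee_pos: [556.0, -89.3, 25.1]
orientation: [2.148, 0.152, -2.151]
ft_force: [-0.1, 0.5, -2.0]
width: 49.5
```

```bash
python3 - <<'E'
from h import *
plan((556.5,-89,24),-82)
E
```

```text
turn [0.01 0.09 0.07] shift after turn [ 0.0011 -0.0002 -0.0005]
t 8.78 pos [556.  -89.3  25.1] yaw -81.99 shift [ 0.0011 -0.0002 -0.0005] len 0.0012 F [-0.1  0.5 -2. ] w 49.5
```

Emit:
carry_out --pt "0.001 0 0 0 0 0" --pt "0.001 0 0 0 0 0" --pt "0.0005 0 0 0 0 0"

```text
t: 9.15
ee_pos: [556.0, -89.3, 24.2]
orientation: [2.148, 0.152, -2.151]
ft_force: [-1.2, 0.7, 1.5]
width: 49.4
```

The force now shows contact with the slab and the TCP has stopped at 24.2, so the core is home. I'll release and rise.

Emit:
carry_out --pt "0 0 0 0 0 0" --pt "0 0 0 0 0 0" --pt "0 0 0 0 0 0" --pt "0 0 0 0 0 0" --grip 0

```text
t: 9.65
ee_pos: [556.9, -89.5, 24.6]
orientation: [2.149, 0.151, -2.149]
ft_force: [-0.5, 0.0, -0.5]
width: 85.4
```

Emit:
carry_out --pt "-0.03 0 0 0 0 0" --pt "-0.05 0 0 0 0 0" --pt "-0.05 0 0 0 0 0"

```text
t: 10.02
ee_pos: [554.1, -89.1, 153.5]
orientation: [2.141, 0.154, -2.16]
ft_force: [0.3, -0.2, -0.4]
width: 87.6
```

```bash
python3 - <<'E'
from h import *
plan((612,-355,130),-82)
t=load('t0'); im=t['pixels'];C=(402,212)
g=cv2.cvtColor(im,cv2.COLOR_BGR2GRAY); m=(g[198:226,388:416]>150).astype(np.uint8)
cs,_=cv2.findContours(m,cv2.RETR_EXTERNAL,cv2.CHAIN_APPROX_NONE);c=max(cs,key=cv2.contourArea)[:,0]+[388,198]
P=ray(t,c,16)[:,:2];print(cv2.minEnclosingCircle(P.astype(np.float32)), P.mean(0))
E
```

```text
turn [0.01 0.5  0.21] shift after turn [ 0.0235  0.2714 -0.0204]
t 10.03 pos [554.1 -89.1 153.5] yaw -81.99 shift [ 0.0223  0.2715 -0.0205] len 0.2732 F [ 0.3 -0.2 -0.4] w 87.6
((613.6806030273438, -357.7102355957031), 17.833925247192383) [ 613.68593725 -357.22048022]
```

The collar measures (613.7, -357.4) with radius 17.8, which matches its size.

Emit:
carry_out --pt "0 0.05 -0.004 0 0.5 0.2" --pt "0 0.055 -0.004 0 0 0" --pt "0 0.055 -0.004 0 0 0" --pt "0 0.055 -0.004 0 0 0" --pt "0 0.045 -0.004 0 0 0" --pt "0 0.01 0 0 0 0" --pt "0 0 0 0 0 0"

```text
t: 10.9
ee_pos: [616.1, -361.0, 159.1]
orientation: [2.156, 0.15, -2.137]
ft_force: [0.4, -0.0, -0.2]
width: 87.9
```

```bash
python3 - <<'E'
from h import *
d=grab('wrist','w6'); im=d['pixels']; hs=cv2.cvtColor(im,cv2.COLOR_BGR2HSV)
plan((613.7,-357.4,100),-82)
m=(hs[...,1]<60)&(hs[...,2]>120)
ring(d,(613.7,-357.4,16),18,16,m)
# is the core home? check top outline in w6 not in view
E
```

```text
turn [ 0.19 -0.5  -0.18] shift after turn [ 0.0591 -0.0033  0.0019]
t 10.95 pos [ 616.  -360.4  159.1] yaw -81.81 shift [ 0.0591 -0.0035  0.0024] len 0.0592 F [ 0.5 -0.3  0.4] w 88.2
pred [269.2 199.2] blob [271.5 197.3] [255 180  34  35 813] world circ 615.8 -359.1 r 19.0
```

Emit:
carry_out --pt "0.04 -0.002 0.0015 0.2 -0.5 -0.2" --pt "0.04 0 0 0 0 0" --pt "0.04 0 0 0 0 0" --pt "0.015 0 0 0 0 0" --pt "0 0 0 0 0 0"

```text
t: 11.58
ee_pos: [615.8, -351.0, 23.4]
orientation: [2.147, 0.158, -2.145]
ft_force: [0.0, 0.2, 1.0]
width: 87.7
```

```bash
python3 - <<'E'
from h import *
plan((614.5,-358.3,3.5),-82)
E
```

```text
turn [ 0.39 -0.05  0.04] shift after turn [0.0199 0.0071 0.0023]
t 11.57 pos [ 615.8 -351.    23.4] yaw -81.61 shift [0.0199 0.0071 0.0024] len 0.0213 F [0.  0.2 1. ] w 87.7
```

Emit:
carry_out --pt "0.004 0.007 0.002 0.4 0 0" --pt "0.01 0 0 0 0 0" --pt "0.004 0 0 0 0 0" --pt "0 0 0 0 0 0"

```text
t: 12.08
ee_pos: [617.3, -359.8, 8.8]
orientation: [2.154, 0.147, -2.141]
ft_force: [0.8, -0.8, -0.7]
width: 87.8
```

```bash
python3 - <<'E'
from h import *
plan((614.5,-358.3,3.5),-82)
E
```

```text
turn [-0.03 -0.34 -0.19] shift after turn [ 0.0053 -0.0019  0.0026]
t 12.07 pos [ 617.3 -359.8    8.8] yaw -82.03 shift [ 0.0053 -0.0019  0.0026] len 0.0062 F [ 0.8 -0.8 -0.7] w 87.8
```

Emit:
carry_out --pt "0.0045 -0.002 0.0026 0 -0.3 0" --pt "0 0 0 0 0 0"

```text
t: 12.32
ee_pos: [614.3, -358.2, 4.3]
orientation: [2.149, 0.146, -2.147]
ft_force: [-0.5, 0.4, -0.5]
width: 87.9
```

Emit:
carry_out --pt "0 0 0 0 0 0" --pt "0 0 0 0 0 0" --pt "0 0 0 0 0 0" --pt "0 0 0 0 0 0" --pt "0 0 0 0 0 0" --pt "0 0 0 0 0 0" --grip 1

```text
t: 13.08
ee_pos: [614.7, -358.3, 4.7]
orientation: [2.149, 0.145, -2.146]
ft_force: [0.5, 0.2, -0.6]
width: 35.5
```

```bash
python3 - <<'E'
from h import *
plan((614.5,-358.3,3.5),-82)
E
```

```text
turn [-0.03 -0.06 -0.22] shift after turn [ 0.0012 -0.0001  0.0002]
t 13.07 pos [ 614.7 -358.3    4.7] yaw -82.03 shift [ 0.0012 -0.0001  0.0002] len 0.0012 F [ 0.5  0.2 -0.6] w 35.5
```

Emit:
carry_out --pt "-0.04 0 0 0 0 0" --pt "-0.055 0 0 0 0 0" --pt "-0.04 -0.015 0.005 0 0 0" --pt "0 -0.05 0.025 0 0 0" --pt "0 -0.05 0.025 0 0 0" --pt "0 -0.05 0.025 0 0 0" --pt "0 -0.05 0.025 0 0 0" --pt "0 -0.03 0.02 0 0 0"

```text
t: 14.08
ee_pos: [453.7, -128.3, 142.6]
orientation: [2.154, 0.141, -2.143]
ft_force: [0.5, -0.7, -0.3]
width: 35.6
```

```bash
python3 - <<'E'
from h import *
plan((495,-88,135),-82)
E
```

```text
turn [-0.21 -0.26 -0.3 ] shift after turn [ 0.0076 -0.0341 -0.0465]
t 14.07 pos [ 453.7 -128.3  142.6] yaw -82.21 shift [ 0.0076 -0.0344 -0.0463] len 0.0582 F [ 0.5 -0.7 -0.3] w 35.6
```

Emit:
carry_out --pt "0.003 -0.034 -0.046 -0.2 -0.3 -0.3" --pt "0 0 0 0 0 0" --pt "0 0 0 0 0 0"

```text
t: 14.45
ee_pos: [491.9, -85.3, 139.7]
orientation: [2.145, 0.153, -2.152]
ft_force: [0.5, 0.4, -0.6]
width: 35.9
```

```bash
python3 - <<'E'
from h import *
d=grab('wrist','w7'); print(proj(d,[[556.5,-89,66],[556.5,-89,45]]))
plan((556.5,-89,110),-82)
cv2.imwrite('pics/c2.png',cv2.resize(d['pixels'][60:330,170:380],None,fx=2.2,fy=2.2,interpolation=cv2.INTER_CUBIC))
E
```

```text
[[289.77589014 139.16394839]
 [288.46045719 137.56487184]]
turn [0.07 0.15 0.04] shift after turn [ 0.0298  0.0123 -0.0632]
t 14.5 pos [492.2 -85.6 139.8] yaw -81.93 shift [ 0.0297  0.0124 -0.0633] len 0.071 F [ 0.6  0.8 -0.7] w 35.4
```

View pics/c2.png

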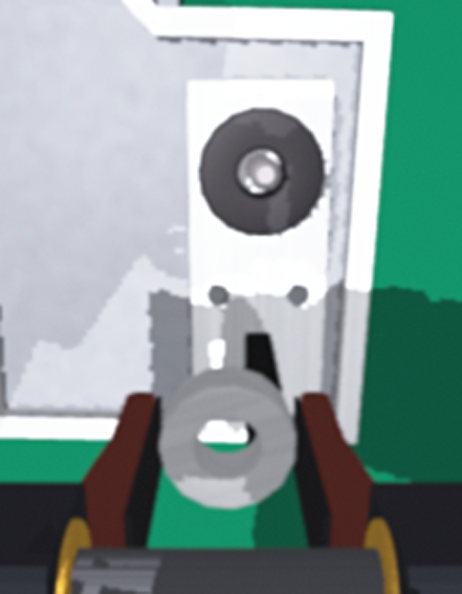

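The core is seated round the pin. The pin tip is at crop (264,172), i.e. pixel (290,138), which agrees with the prediction to 1 px, and the collar is held square. I'll check the collar's offset in the grip.

```bash
python3 - <<'E'
from h import *
d=load('w7'); f=ray(d,(273.6,226.8),135.3)[0]; r=ray(d,(273.6,290.9),151.3)[0]
l=ray(d,(160/2.2+170,437/2.2+60),151.3)[0]; q=ray(d,(297/2.2+170,437/2.2+60),151.3)[0]
print(f,r,(f+r)/2,l,q,(l+q)/2,'tip',ray(d,(290,138.3),66))
E
```

```text
[508.25313255 -83.09885863 135.3       ] [474.85434365 -87.84814642 151.3       ] [491.5537381  -85.47350253 143.3       ] [492.88103208 -67.79843881 151.3       ] [ 497.80610754 -102.35394002  151.3       ] [495.34356981 -85.07618941 151.3       ] tip [[557.17538704 -89.07014584  66.        ]]
```

Emit:
carry_out --pt "0.008 0.004 -0.022 0 0 0" --pt "0.008 0.004 -0.022 0 0 0" --pt "0.004 0.004 -0.019 0 0 0" --pt "0 0 0 0 0 0" --pt "0 0 0 0 0 0"

```text
t: 15.12
ee_pos: [554.6, -93.0, 118.9]
orientation: [2.147, 0.146, -2.157]
ft_force: [-0.1, 0.4, 0.5]
width: 36.2
```

```bash
python3 - <<'E'
from h import *
plan((556.5,-89.2,78),-82)
E
```

```text
turn [-0.29  0.28  0.06] shift after turn [ 0.0409 -0.0035 -0.0024]
t 15.12 pos [554.6 -93.  118.9] yaw -82.29 shift [ 0.0409 -0.0035 -0.0026] len 0.0411 F [-0.1  0.4  0.5] w 36.2
```

Emit:
carry_out --pt "0.015 -0.0035 -0.003 -0.3 0.3 0" --pt "0.016 0 0 0 0 0" --pt "0.006 0 0 0 0 0" --pt "0 0 0 0 0 0"

```text
t: 15.62
ee_pos: [554.8, -88.9, 79.0]
orientation: [2.148, 0.152, -2.151]
ft_force: [-0.4, 1.3, -0.2]
width: 35.4
```

```bash
python3 - <<'E'
from h import *
plan((557,-89.2,74),-82)
E
```

```text
turn [-0.01  0.07  0.1 ] shift after turn [ 0.005   0.0006 -0.0021]
t 15.62 pos [554.8 -88.9  79. ] yaw -82.01 shift [ 0.005   0.0006 -0.0022] len 0.0055 F [-0.4  1.3 -0.2] w 35.4
```

Emit:
carry_out --pt "0.002 0.0005 -0.002 0 0 0" --pt "0 0 0 0 0 0" --pt "0.005 0 0 0 0 0" --pt "0.005 0 0 0 0 0" --pt "0.004 0 0 0 0 0" --pt "0.002 0 0 0 0 0"

```text
t: 16.38
ee_pos: [557.7, -89.2, 60.6]
orientation: [2.15, 0.152, -2.149]
ft_force: [0.2, -0.2, -0.9]
width: 35.1
```

```bash
python3 - <<'E'
from h import *
plan((557,-89.2,49.5),-82)
E
```

```text
turn [ 0.   -0.02  0.06] shift after turn [ 0.0111 -0.0001  0.0007]
t 16.38 pos [557.7 -89.2  60.6] yaw -82.0 shift [ 0.0111 -0.0001  0.0007] len 0.0111 F [ 0.2 -0.2 -0.9] w 35.1
```

Emit:
carry_out --pt "0.004 0 0.0005 0 0 0" --pt "0.003 0 0 0 0 0" --pt "0.002 0 0 0 0 0" --pt "0.001 0 0 0 0 0" --pt "0.001 0 0 0 0 0"

```text
t: 17.0
ee_pos: [557.2, -89.2, 49.5]
orientation: [2.15, 0.152, -2.15]
ft_force: [-5.2, 1.0, 16.1]
width: 35.7
```

Emit:
carry_out --pt "0.001 0 0 0 0 0" --pt "0.001 0 0 0 0 0"

```text
t: 17.25
ee_pos: [557.2, -89.3, 49.6]
orientation: [2.149, 0.152, -2.149]
ft_force: [-3.3, 0.9, 10.3]
width: 35.5
```

The collar met the core at TCP z = 49.5, the expected height. I'll release and rise.

Emit:
carry_out --pt "-0.0005 0 0 0 0 0" --pt "0 0 0 0 0 0" --pt "0 0 0 0 0 0" --pt "0 0 0 0 0 0" --grip 0

```text
t: 17.75
ee_pos: [557.6, -89.3, 50.4]
orientation: [2.15, 0.151, -2.148]
ft_force: [-1.2, -0.1, 0.2]
width: 71.8
```

Emit:
carry_out --pt "-0.02 0 0 0 0 0" --pt "-0.05 0 0 0 0 0" --pt "-0.03 0.002 0.05 0 0 0" --pt "0 0.002 0.05 0 0 0" --pt "0 0 0 0 0 0"

```text
t: 18.38
ee_pos: [456.8, -107.6, 152.4]
orientation: [2.149, 0.152, -2.149]
ft_force: [0.3, 0.5, 0.3]
width: 87.8
```

```bash
python3 - <<'E'
from h import *
d=grab('wrist','w8'); print(proj(d,[[556.5,-89,61],[466,-101.5,86]]))
plan((466.5,-101.5,110),-82)
cv2.imwrite('pics/w8v.png',d['pixels'])
E
```

```text
[[267.75517139  90.10524647]
 [267.43822295 207.86867231]]
turn [ 0.07 -0.16 -0.02] shift after turn [ 0.0429 -0.0053 -0.008 ]
t 18.43 pos [ 459.3 -107.9  152.9] yaw -81.93 shift [ 0.0429 -0.0053 -0.0079] len 0.044 F [-0.1 -0.1  0.9] w 87.8
```

View pics/w8v.png

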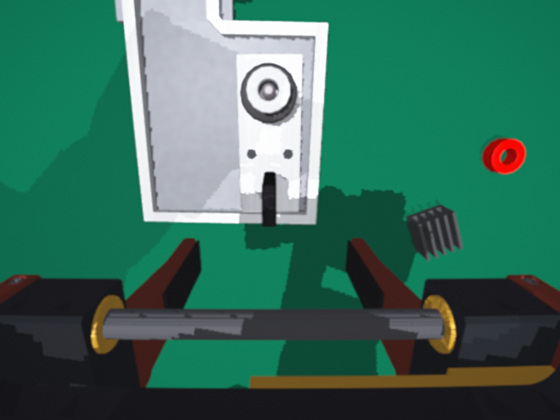

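The collar is seated on the core at (268,90), and the handle is at about (269,205). I'll check the tester pose against this view and then grip the handle.

```bash
python3 - <<'E'
from h import *
d=load('w8'); g=cv2.cvtColor(d['pixels'],cv2.COLOR_BGR2GRAY).astype(int); hs=cv2.cvtColor(d['pixels'],cv2.COLOR_BGR2HSV)
th=.1078;t=np.array([597.4,4.0]);R=np.array([[np.cos(th),-np.sin(th)],[np.sin(th),np.cos(th)]])
def W(p,z): return [*(R@p+t),z]
T=[(-170,32.5),(-170,-130),(0,-130),(0,-44.5),(-100,32.5),(-50,32.5)]
print(proj(d,[W(p,18) for p in T]).round(1))
# left wall inner edge: print rows crossing
for v in (60,100,140,180): print(v,g[v,128:156].tolist())
# handle top blob
m=((hs[...,2]<60)&(hs[...,1]<120)).astype(np.uint8); m[:160]=0;m[232:]=0;m[:,:250]=0;m[:,290:]=0
v,u=np.nonzero(m); print(u.min(),u.max(),v.min(),v.max()); 
for r in (205,215,222): 
    q=u[v==r]; print(r,q.min(),q.max(),ray(d,[((q.min()+q.max())/2,r)],86))
c=np.array([556.6,-89.2]);Rc=lambda a:np.array([[np.cos(a),-np.sin(a)],[np.sin(a),np.cos(a)]])
o=c-Rc(.1395)@[40,0];print('carriage origin',o,'tester fr',R.T@(o-t),'handle',o+Rc(.1395)@[-50,0])
E
```

```text
[[151.3 211.3]
 [305.1 216.1]
 [316.7  36.8]
 [221.8  33.5]
 [145.5 143.8]
 [141.2  90.1]]
60 [237, 244, 244, 243, 243, 245, 246, 246, 247, 244, 210, 147, 117, 112, 106, 93, 87, 120, 168, 186, 185, 185, 185, 185, 185, 185, 185, 186]
100 [77, 78, 111, 193, 246, 248, 246, 245, 245, 246, 247, 247, 247, 239, 193, 137, 118, 113, 103, 111, 150, 184, 192, 191, 190, 190, 189, 190]
140 [80, 78, 78, 79, 77, 78, 111, 181, 236, 246, 246, 245, 244, 245, 246, 246, 245, 230, 175, 130, 115, 109, 120, 160, 181, 185, 185, 183]
180 [80, 80, 79, 80, 79, 78, 79, 78, 78, 77, 93, 160, 231, 244, 244, 242, 242, 241, 241, 242, 241, 217, 158, 122, 115, 105, 93, 119]
262 275 173 226
205 263 274 [[ 468.50620849 -102.02309657   86.        ]]
215 263 274 [[ 460.12757713 -103.16615803   86.        ]]
222 263 274 [[ 454.16080903 -103.98004724   86.        ]]
carriage origin [516.98857424 -94.76191957] tester fr [-90.57058052 -89.53705431] handle [ 467.47429204 -101.71431903]
```

```bash
python3 - <<'E'
from h import *
def edge(f,rows,c0,thr,z):
    d=load(f);g=cv2.cvtColor(d['pixels'],cv2.COLOR_BGR2GRAY).astype(float);out=[]
    for v in rows:
        r=g[v];u=c0(v)
        while r[u]<235:u+=1
        while r[u+1]>thr:u+=1
        out.append((u+(r[u]-thr)/(r[u]-r[u+1]),v))
    return ray(d,out,z)[:,:2]
for f,rows,c0 in (('w8',range(25,205,6),lambda v:128+int(v*.09)),('w7',range(20,190,6),lambda v:0)):
    if f=='w7':
        d=load(f);g=cv2.cvtColor(d['pixels'],cv2.COLOR_BGR2GRAY); print([ (v,np.nonzero(g[v,60:200]>235)[0][[0,-1]]+60) for v in (80,150)]); continue
    P=edge(f,rows,c0,180,18)
    a,b=np.polyfit(P[:,0],P[:,1],1);res=P[:,1]-a*P[:,0]-b;k=abs(res)<1.5;a,b=np.polyfit(P[k,0],P[k,1],1)
    print(f,'angle',np.arctan(a),'left wall offset at x=600',a*600+b,res.std(),k.sum())
    print('model y at 600: ',4+32.5/np.cos(.108)+2.6*np.tan(.108))
E
```

```text
w8 angle 0.12046770473969313 left wall offset at x=600 37.62819132857525 0.06067550225861327 30
model y at 600:  36.97236242280878
[(80, array([143, 153])), (150, array([150, 159]))]
```

Emit:
carry_out --pt "0.03 -0.005 -0.008 0 0 0" --pt "0.03 0 0 0 0 0" --pt "0.025 0 0 0 0 0" --pt "0.01 0 0 0 0 0" --pt "0 0 0 0 0 0"

```text
t: 19.05
ee_pos: [475.8, -102.1, 55.6]
orientation: [2.158, 0.15, -2.135]
ft_force: [0.0, 0.6, 0.9]
width: 87.8
```

```bash
python3 - <<'E'
from h import *
plan((467.5,-102,49),-82)
E
```

```text
turn [ 0.12 -0.6  -0.18] shift after turn [ 0.0066 -0.0013  0.0082]
t 19.05 pos [ 475.8 -102.1   55.6] yaw -81.88 shift [ 0.0065 -0.0013  0.0083] len 0.0106 F [0.  0.6 0.9] w 87.8
```

Emit:
carry_out --pt "0.005 -0.001 0.008 0.1 -0.6 -0.2" --pt "0 0 0 0 0 0" --pt "0 0 0 0 0 0"

```text
t: 19.42
ee_pos: [468.8, -102.6, 51.8]
orientation: [2.151, 0.15, -2.146]
ft_force: [-0.3, 1.0, 0.0]
width: 87.8
```

```bash
python3 - <<'E'
from h import *
plan((467.5,-102,49),-82)
E
```

```text
turn [ 0.01 -0.12 -0.03] shift after turn [ 0.0028 -0.0008  0.0012]
t 19.43 pos [ 468.8 -102.6   51.8] yaw -81.99 shift [ 0.0028 -0.0008  0.0013] len 0.0032 F [-0.3  1.   0. ] w 87.8
```

Emit:
carry_out --pt "0.002 -0.0005 0.001 0 0 0" --pt "0 0 0 0 0 0" --pt "0 0 0 0 0 0" --pt "0 0 0 0 0 0" --pt "0 0 0 0 0 0" --pt "0 0 0 0 0 0" --pt "0 0 0 0 0 0" --pt "0 0 0 0 0 0" --grip 1

```text
t: 20.42
ee_pos: [468.3, -102.4, 50.5]
orientation: [2.153, 0.149, -2.144]
ft_force: [-0.4, -0.4, 0.4]
width: 12.0
```

```bash
python3 - <<'E'
from h import *
# tester frame helper
th=.118;R=np.array([[np.cos(th),-np.sin(th)],[np.sin(th),np.cos(th)]]);t=np.array([597.4,4.6])
tcp=ctrl.get_obs()['ee_pos'];print('TCP in tester',R.T@(tcp[:2]-t))
p=R@np.array([-140,-0.0])+t
plan((*p,tcp[2]),-83.2)
E
```

```text
TCP in tester [-140.79740014  -91.04928254]
turn [ 1.21 -0.22 -0.06] shift after turn [ 0.     -0.091  -0.0009]
t 20.43 pos [ 468.3 -102.4   50.5] yaw -81.99 shift [-0.0001 -0.091  -0.0028] len 0.0911 F [-0.4 -0.4  0.4] w 12.0
```

Emit:
carry_out --pt "0 -0.004 0 1.2 0 0" --pt "0 -0.008 0 0 0 0" --pt "0 -0.01 0 0 0 0" --pt "0 -0.01 0 0 0 0"

```text
t: 20.92
ee_pos: [464.9, -70.2, 50.6]
orientation: [2.167, 0.122, -2.155]
ft_force: [0.6, -7.3, 0.8]
width: 11.7
```

```bash
cat >> h.py <<'E'
def tp(p):
    th=.118;R=np.array([[np.cos(th),-np.sin(th)],[np.sin(th),np.cos(th)]]);t=np.array([597.4,4.6])
    tcp=ctrl.get_obs()['ee_pos'];print('TCP in tester',(R.T@(tcp[:2]-t)).round(1))
    plan((*(R@np.array(p)+t),50.5),-83.2)
E
python3 - <<'E'
from h import *
tp((-140,0))
E
```

```text
TCP in tester [-140.4  -58.7]
turn [-0.2  -0.28 -0.14] shift after turn [ 0.0001 -0.0587 -0.0005]
t 20.93 pos [464.9 -70.2  50.6] yaw -83.4 shift [-0.0001 -0.0587 -0.0003] len 0.0587 F [ 0.6 -7.3  0.8] w 11.7
```

Tracking is good and z is steady. I'll carry on.

Emit:
carry_out --pt "0 -0.011 0 -0.2 0 0" --pt "0 -0.011 0 0 0 0" --pt "0 -0.011 0 0 0 0" --pt "0 -0.01 0 0 0 0" --pt "0 -0.006 0 0 0 0" --pt "0 -0.003 0 0 0 0"

```text
t: 21.68
ee_pos: [457.7, -13.8, 50.6]
orientation: [2.163, 0.128, -2.153]
ft_force: [-0.0, -4.5, -0.7]
width: 11.8
```

```bash
python3 - <<'E'
from h import *
tp((-140,0))
E
```

```text
TCP in tester [-140.9   -1.9]
turn [ 0.14 -0.25 -0.15] shift after turn [ 0.0001 -0.0019 -0.0009]
t 21.68 pos [457.7 -13.8  50.6] yaw -83.06 shift [ 0.0001 -0.0019 -0.0009] len 0.0021 F [-0.  -4.5 -0.7] w 11.8
```

Emit:
carry_out --pt "0 -0.002 -0.005 0.15 0 0" --pt "0 0 -0.01 0 0 0" --pt "0 0 -0.01 0 0 0" --pt "0 0 -0.01 0 0 0"

```text
t: 22.18
ee_pos: [473.3, -7.7, 49.5]
orientation: [2.123, 0.129, -2.195]
ft_force: [-18.3, -11.5, 19.7]
width: 11.9
```

```bash
python3 - <<'E'
from h import *
tp((-25,0))
d=grab('wrist','w9');g=cv2.cvtColor(d['pixels'],cv2.COLOR_BGR2GRAY)
P=np.array([[-75,z] for z in(0,)]);th=.118;R=np.array([[np.cos(th),-np.sin(th)],[np.sin(th),np.cos(th)]]);t=np.array([597.4,4.6])
for X in (-40,-70):
    a=proj(d,[[*(R@[X,y]+t),z] for y,z in ((32.5,18),(30,20),(-30,20),(-36,8))]); print(X,a.round(1).tolist()); v=int(a[1,1]); 
    print(g[v,int(a[0,0])-8:int(a[0,0])+12].tolist(),int(a[0,0])-8); print(g[v,int(a[2,0])-8:int(a[2,0])+10].tolist(),int(a[2,0])-8)
E
```

```text
TCP in tester [-124.7    2.4]
turn [0.05 1.91 0.1 ] shift after turn [-0.001   0.0025 -0.0997]
t 22.18 pos [473.3  -7.7  49.5] yaw -83.15 shift [-0.0044  0.0025 -0.0996] len 0.0997 F [-18.3 -11.5  19.7] w 11.9
-40 [[224.6, 107.1], [228.2, 107.1], [327.0, 107.2], [333.0, 107.4]]
[244, 245, 245, 246, 245, 245, 245, 244, 242, 237, 201, 120, 66, 72, 81, 82, 81, 80, 79, 94] 216
[99, 190, 246, 249, 221, 166, 173, 194, 199, 198, 197, 197, 196, 196, 195, 194, 194, 193] 318
-70 [[226.9, 156.0], [230.3, 156.5], [324.3, 156.6], [330.3, 153.9]]
[240, 241, 242, 242, 242, 242, 241, 239, 236, 234, 237, 241, 240, 240, 239, 239, 239, 240, 241, 242] 218
[237, 238, 239, 231, 184, 130, 133, 157, 163, 163, 162, 162, 160, 160, 161, 161, 162, 162] 316
```

The carriage is riding on the left wall (measured y about +2.4) and the tool has tilted 1.9°. I'll ease it right, level the tool and relieve the downward press.

Emit:
carry_out --pt "-0.001 0.0025 0 0 1.0 0" --pt "0 0 0 0 0.9 0" --pt "0 0 0 0 0 0"

```text
t: 22.6
ee_pos: [473.4, -9.7, 49.8]
orientation: [2.161, 0.132, -2.161]
ft_force: [1.0, -2.6, -2.1]
width: 12.0
```

```bash
python3 - <<'E'
from h import *
tp((-25,0))
E
```

```text
TCP in tester [-124.8    0.4]
turn [ 0.06 -0.    0.14] shift after turn [-0.0007  0.0004 -0.0998]
t 22.6 pos [473.4  -9.7  49.8] yaw -83.14 shift [-0.0007  0.0005 -0.0998] len 0.0998 F [ 1.  -2.6 -2.1] w 12.0
```

Emit:
carry_out --pt "-0.0005 0.0005 -0.005 0 0.2 0" --pt "0 0 -0.007 0 0.2 0" --pt "0 0 -0.007 0 0.2 0" --pt "0 0 -0.007 0 0.2 0"

```text
t: 23.1
ee_pos: [494.2, -6.6, 49.6]
orientation: [2.163, 0.134, -2.162]
ft_force: [-8.8, -1.2, 6.7]
width: 11.7
```

```bash
python3 - <<'E'
from h import *
tp((-25,0))
E
```

```text
TCP in tester [-103.8    1. ]
turn [ 0.   -0.06  0.27] shift after turn [-0.0009  0.0011 -0.0788]
t 23.1 pos [494.2  -6.6  49.6] yaw -83.2 shift [-0.0009  0.0011 -0.0788] len 0.0788 F [-8.8 -1.2  6.7] w 11.7
```

Tracking well. I'll continue with the same small corrections.

Emit:
carry_out --pt "-0.0007 0.0012 -0.007 0 0.1 0.2" --pt "0 0.0002 -0.008 0 0.2 0" --pt "-0.0003 0.0002 -0.008 0 0.2 0" --pt "0 0.0002 -0.008 0 0.2 0" --pt "-0.0003 0.0002 -0.008 0 0.2 0"

```text
t: 23.72
ee_pos: [536.0, -3.3, 50.3]
orientation: [2.18, 0.132, -2.143]
ft_force: [0.9, -0.2, -7.4]
width: 11.5
```

```bash
python3 - <<'E'
from h import *
tp((-25,0))
E
```

```text
TCP in tester [-61.9  -0.6]
turn [ 0.01 -0.99  0.1 ] shift after turn [-0.0002 -0.0006 -0.0369]
t 23.73 pos [536.   -3.3  50.3] yaw -83.19 shift [ 0.0004 -0.0006 -0.0369] len 0.0369 F [ 0.9 -0.2 -7.4] w 11.5
```

Emit:
carry_out --pt "0.0005 -0.0003 -0.004 0 -0.7 0" --pt "0 0 -0.007 0 -0.1 0" --pt "0 0 -0.008 0 0.1 0" --pt "0 0 -0.007 0 0.1 0"

```text
t: 24.22
ee_pos: [563.6, 0.3, 49.7]
orientation: [2.167, 0.131, -2.155]
ft_force: [0.5, 0.1, -8.1]
width: 11.8
```

```bash
python3 - <<'E'
from h import *
tp((-25,0))
E
```

```text
TCP in tester [-34.1  -0.2]
turn [ 0.   -0.33  0.11] shift after turn [-0.0008 -0.0002 -0.0091]
t 24.23 pos [5.636e+02 3.000e-01 4.970e+01] yaw -83.2 shift [-0.0008 -0.0002 -0.0091] len 0.0091 F [ 0.5  0.1 -8.1] w 11.8
```

Emit:
carry_out --pt "0.0005 0 -0.004 0 -0.2 0" --pt "0 0 -0.003 0 0 0" --pt "0 0 -0.003 0 0 0"

```text
t: 24.6
ee_pos: [572.9, 1.5, 50.0]
orientation: [2.16, 0.13, -2.162]
ft_force: [-1.0, -0.5, -5.7]
width: 12.2
```

Emit:
carry_out --pt "0 0 -0.003 0 0 0" --pt "0 0 -0.002 0 0 0"

```text
t: 24.85
ee_pos: [577.0, 2.0, 49.9]
orientation: [2.157, 0.131, -2.165]
ft_force: [-12.3, -1.7, 5.3]
width: 11.9
```

```bash
python3 - <<'E'
from h import *
tp((-25,0))
E
```

```text
TCP in tester [-20.6  -0.2]
turn [0.01 0.21 0.12] shift after turn [-0.0006 -0.0002  0.0044]
t 24.85 pos [577.    2.   49.9] yaw -83.19 shift [-0.0006 -0.0002  0.0044] len 0.0044 F [-12.3  -1.7   5.3] w 11.9
```

Emit:
carry_out --pt "0 0 -0.002 0 0.2 0" --pt "0 0 -0.002 0 0 0"

```text
t: 25.1
ee_pos: [577.0, 1.9, 50.1]
orientation: [2.152, 0.131, -2.17]
ft_force: [-10.4, -1.9, 5.0]
width: 12.0
```

Emit:
carry_out --pt "0 0 0 0 0 0" --pt "0 0 0 0 0 0"

```text
t: 25.35
ee_pos: [577.1, 1.8, 50.4]
orientation: [2.152, 0.131, -2.169]
ft_force: [-1.6, -0.8, -4.5]
width: 11.6
```

```bash
python3 - <<'E'
from h import *
tp((-25,0))
s=grab('scene','s2');w=grab('wrist','w10');p=proj(s,(620,5,30))[0].astype(int)
a=cv2.resize(s['pixels'][p[1]-45:p[1]+35,p[0]-55:p[0]+45],None,fx=4,fy=4,interpolation=cv2.INTER_CUBIC)
b=cv2.resize(w['pixels'][0:320,170:370],(375,600));a=np.pad(a,((0,280),(0,0),(0,0)))
cv2.imwrite('pics/c3.png',np.hstack([a,b]))
E
```

```text
TCP in tester [-20.5  -0.4]
turn [0.04 0.46 0.12] shift after turn [-0.0001 -0.0004  0.0045]
t 25.35 pos [577.1   1.8  50.4] yaw -83.16 shift [-0.0001 -0.0004  0.0045] len 0.0046 F [-1.6 -0.8 -4.5] w 11.6
```

View pics/c3.png

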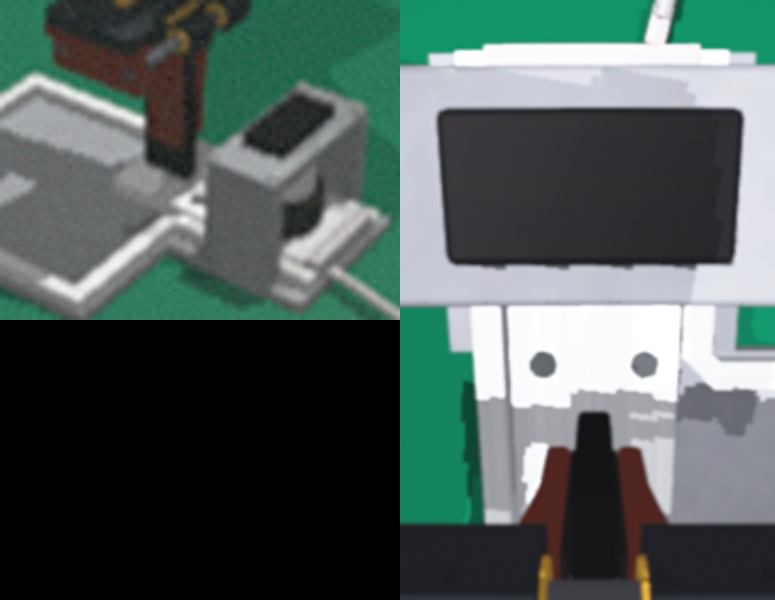

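In the right half the carriage is straight in the lane, with even gaps; in the left half the loaded pin is under the bridge. I'll push once more, harder, to make sure it is on the stop.

Emit:
carry_out --pt "0 0 -0.004 0 0.4 0" --pt "0 0 -0.005 0 0 0"

```text
t: 25.7
ee_pos: [577.7, 2.1, 49.3]
orientation: [2.14, 0.132, -2.18]
ft_force: [-17.6, -3.5, 11.8]
width: 12.1
```

Emit:
carry_out --pt "0 0 0 0 0 0" --pt "0 0 0 0 0 0"

```text
t: 25.95
ee_pos: [577.7, 1.9, 49.5]
orientation: [2.14, 0.132, -2.18]
ft_force: [-3.2, 0.6, -3.0]
width: 12.0
```

With 9 mm commanded it moved only 0.7 mm and the force rose, so the carriage is against the stop. I'll release and retreat straight up.

Emit:
carry_out --pt "0 0 0 0 0 0" --pt "0 0 0 0 0 0" --pt "0 0 0 0 0 0" --pt "0 0 0 0 0 0" --grip 0

```text
t: 26.45
ee_pos: [581.5, 2.2, 51.2]
orientation: [2.148, 0.131, -2.172]
ft_force: [0.3, -0.6, -0.2]
width: 48.4
```

Emit:
carry_out --pt "-0.02 0 0 0 0.5 0" --pt "-0.04 0 0 0 0.5 0" --pt "-0.05 0 0.01 0 0 0" --pt "-0.03 0 0.05 0 0 0" --pt "0 0 0.05 0 0 0" --pt "0 0 0.03 0 0 0" --pt "0 0 0 0 0 0"

```text
t: 27.32
ee_pos: [440.8, -15.3, 202.1]
orientation: [2.181, 0.132, -2.139]
ft_force: [1.1, -1.0, 0.3]
width: 88.0
```

```bash
python3 - <<'E'
from h import *
s=grab('scene','s3');w=grab('wrist','w11');t=grab('top','t3');plan((577,2,50))
p=proj(s,(640,5,30))[0].astype(int)
a=cv2.resize(s['pixels'][p[1]-30:p[1]+30,p[0]-45:p[0]+45],None,fx=4.4,fy=5,interpolation=cv2.INTER_CUBIC)
q=proj(t,(600,5,20))[0].astype(int);print(q)
c=cv2.resize(t['pixels'][q[1]-50:q[1]+50,q[0]-60:q[0]+72],None,fx=3,fy=3)
a=np.vstack([a,c])
b=cv2.resize(w['pixels'][0:400,140:400],(390,600));cv2.imwrite('pics/c4.png',np.hstack([a,b]))
for f in('t0','t3'):
    im=load(f)['pixels'];m=cv2.inRange(cv2.cvtColor(im,cv2.COLOR_BGR2HSV),(0,150,90),(12,255,255));m[160:]=0;print(f,np.argwhere(m).mean(0))
E
```

```text
t 27.48 pos [443.8 -15.3 201.8] yaw -83.09 shift [ 0.1545 -0.0011 -0.1312] len 0.2027 F [-0.4  0.1  0.2] w 87.9
[261 216]
t0 [126.68864469 270.43223443]
t3 [126.58394161 270.4379562 ]
```

View pics/c4.png

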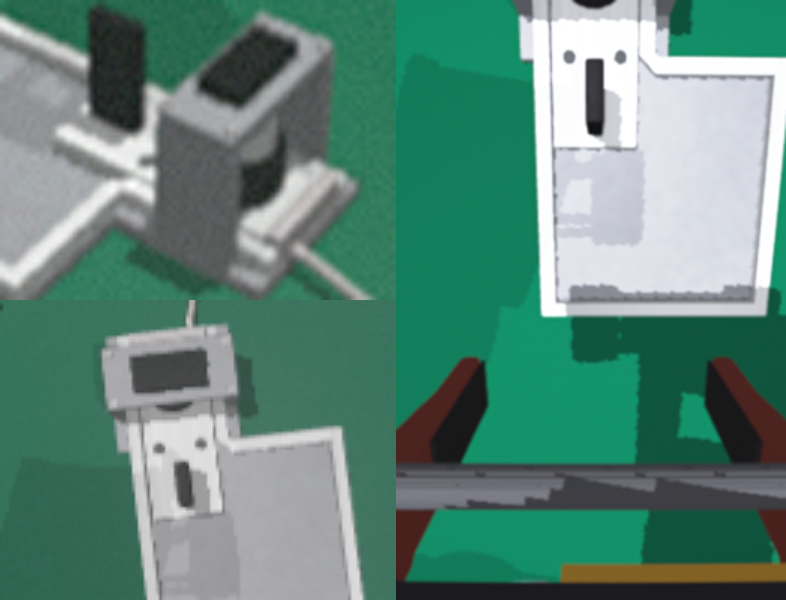

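In the top view the carriage is straight in the lane, and in the scene view the core and collar are stacked under the bridge. The screwdriver hasn't moved. As a last check I'll measure the carriage's rear edge, which should be at tester x = -50, 120 mm from the rear wall.

```bash
python3 - <<'E'
from h import *
w=load('w11');f=lambda x,y:(140+x*260/390,y*400/600)
a=ray(w,f(595,148.5),20)[0];b=ray(w,f(595,300),18)[0];l=ray(w,f(553,110),20)[0];r=ray(w,f(638,110),20)[0]
print('rear edge to rear wall',np.linalg.norm((a-b)[:2]),'width',np.linalg.norm(l-r),'rear',a)
t=load('t3');k=lambda x,y:(261-60+x/3,216-50+(y-300)/3)
print(ray(t,k(188,517),20), 'expected rear x',597.4-50*np.cos(.118))
th=.118;R=np.array([[np.cos(th),-np.sin(th)],[np.sin(th),np.cos(th)]]);print('carriage mid y in tester',(R.T@((l+r)[:2]/2-[597.4,4.6])))
ctrl.close_job()
E
```

```text
rear edge to rear wall 121.40157538392833 width 65.38396248741707 rear [ 584.00518151 -297.77992466   20.        ]
[[544.56032486  -1.45154872  20.        ]] expected rear x 547.7476962753891
carriage mid y in tester [ -21.91199343 -293.3933814 ]
the job is handed in; nothing more can be done
```

The job is handed in; I believe it's complete, but no verdict was reported. The core and collar are on the pin, and the loaded carriage is in the lane against the stop. The arm is clear with the gripper open, at about 27.5 s of the 67 s allowed.

**Loading:** I lowered the core over the pin in steps of 6 mm or less until it touched the slab at the expected height. I did the same with the bare collar, which met the core at the expected height (TCP z = 49.5 mm). Wrist pictures showed each one centred on the pin after release.

**Sliding:** I pinched the handle and slid the carriage across the bay and under the bridge. It rubbed the left wall once, at about 18 N, and I corrected for that. At the end it moved only 0.7 mm when I commanded 9 mm more, so it was on the stop.

**Last checks:**
- **Distance along the lane:** in the wrist view, the rear edge is 121.4 mm from the bay's rear wall, where 120 mm is expected. In the top view, the rear edge came out about 3 mm short of where it should be. That is within the calibration error, but the two do not quite agree.
- **Sideways position:** the last calculation of this was invalid because I left out a crop offset (it gave y = -293 mm, and 65 mm for the slab's 60 mm width). The same error touches the 121.4 mm figure slightly. The centring therefore rests on the gripper's position (about 0.4 mm off the lane's middle), the 2.5 mm wall clearance and the pictures.
- **Other things on the bench:** the screwdriver showed no movement between the first and last top views. I didn't measure the tin, heat sink or meter again, but I never worked near enough to touch them.

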